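Lock the gap gauge at its setting and put the setting pin away

TASK

The bench gap gauge has just been set over the setting pin, whose long end still lies between its foot and its anvil. Lock that setting: turn the lower, wider lock ring clockwise until it is firmly finger-tight on its fibre washer (about 0.4 N m; forcing it beyond 0.6 crushes the washer), without turning the smaller setting knob that stands on the same axis above it. Then draw the pin straight out of the gap without levering it against the foot, lay it in the V notches of the pin rest, and leave the tools lying round about where they are.

Things in the scene. Friction and masses are not known exactly. Their poses are not given: they have to be found in the camera images.
- gap_gauge: Grey C-frame gap gauge, fixed. Origin on the bench under the vertical axis shared by spindle, lock ring and setting knob; its throat opens to its own -x, towards the robot. Base plate 10 mm thick, 74 wide, x from -64 to +50 mm. The arm over the throat comes from a column on the +x side; it is 40 mm wide, its top 40 mm above the bench. Only washer and knobs stand higher.
- fibre_washer: Thin brown fibre washer on the arm under the lock ring, diameter 42 mm; origin on the axis about 3 mm below its top, which lies 45.5 to 46.5 mm above the bench: washers wear, so the turn at which the ring meets it must be felt.
- lock_ring: OUTER knob: steel ring with ribbed rubber band, 48 mm across, 16 tall; origin: centre of underside, 48 to 49 mm above the bench. Clockwise from above it sinks 1.5 mm per rad. Runs free (0.05 N m) for 0.5 to 2.1 rad, then torque climbs about 0.5 N m per rad: 0.25 N m is loose, 0.35 to 0.5 tight, over 0.6 crushes the washer. Stays as left. Band twists 0.3 rad per N m. Tips may go down to 42 mm.
- setting_knob: INNER knob: smaller aluminium knob, 35 mm across, 14.5 tall, above the ring; origin on the axis at its underside, 70 mm above the bench (top 84.5). Turns at the lightest touch (0.006 N m) and must keep its setting. Its 10 mm spindle goes down through ring and arm and ends as the foot, 22 mm above the bench (12 above the base plate).
- setting_mark (a point): The index line on top of the setting knob, 15 mm from the axis: shows whether the knob has turned.
- gap (a point): Point on the axis in the throat, half-way between base plate and foot, 16 mm above the bench. Axes as gap_gauge: the way out is -x.
- pin_mid (a point): The setting pin: a loose plug gauge, 80 mm long, about 50 g, lying on the base plate along its own y. Point on its centre line, 6 mm above its underside. Hex handle 13 mm across, y -17 to +23 mm; long round end, 8.4 mm, y -17 to -43, its tip under the foot, 1.8 mm of air above; short red-banded end to +37, towards the robot. Best gripped at y = +9 across the handle; it is clear of the arm after 40 mm.
- rest_mid (a point): Pin rest, fixed: dark plate 86 x 46 x 5 mm with two aluminium uprights, 5 thick, 36 wide, 33 tall, at x = -31.5 and +31.5 mm of this point, each with a 90 degree V notch open upward, 25 mm wide at the top. The point is where pin_mid comes to lie, 26 mm above the bench, with the round ends in the notches and the handle between the uprights; the pin lies along x, either way round.
- ring_gauge: Steel ring gauge on the bench on the +y side of the gap gauge, 54 mm across, 14 mm thick; not needed. Origin at the centre of its underside.
- side_cutters: Side cutters on the bench on the -y side of the gap gauge, 128 x 50 x 11 mm; not needed. Origin at the centre of the underside.

How it is judged:
By the outcome, as a careful person would: the job done as asked, in the order asked, and still so for the second after the job is handed in, with the robot touching nothing.
It also fails if it takes over 72 s, if anything falls off the work surface, if the arm or the gripper's body presses on something with over 40 N, if the wrist force passes 120 N, or if a joint passes its speed limit or range.

ROBOT

A 6-joint arm with a two-finger parallel gripper is mounted at the origin on a cart in front of the work surface, level with it; the furniture and walls round the work are solid. World frame = base frame: x ahead of the robot, y to its left, z up, the work surface at z = 0. Lengths are in m, angles in rad, forces in N, time in s.
With the tool pointing down it reaches from about 0.325 to 0.925 m from the base axis. Payload 3.1 kg.
Tool frame: the origin (TCP) lies at the very end of the fingers, on their centre line; the grasp point (between the pads) lies 19 mm behind it; z points along the fingers, y is the line along which they close (so a half turn about z gives the same grasp; the last joint's range is limited). The gripper opens to 85 mm and grips with 20 to 120 N. Pads are 22 mm wide; open, the fingers measure 114 mm over their backs; the gripper's body (76 mm by 85 mm) begins 54 mm behind the grasp point. The pads swing forward as they close: fully open they stand 13 mm farther back than shut.
Start: joints at [1.166, 0.217, 1.613, -0, 1.311, -0.112], TCP at [0.18, 0.598, 0.231] pointing down, gripper open.
Joint ranges: [-2.75, 2.75], [-0.78, 2.1], [0.31, 2.55], [-1.13, 4.27], [0.13, 2.63], [-2.58, 2.58]. Speed limits (rad/s): [2.79, 2.79, 3.14, 3.14, 3.14, 3.14].

INTERFACE

Orientations are given as a unit quaternion [w, x, y, z].
In Python, from workcell import manip gives the robot as it stands.
- The arm moves only by the tool carry_out, never from a script. Its argument "moves" is a list that holds one entry, the list of rows, each a list of 4 numbers: the shift along the world's x, y, z in cm, then the turn about the world's z in rad. In form: [[[tx, ty, tz, roll], ...]]. A call has exactly 8 rows; each row shifts and turns the commanded pose from where the row before left it; what a row does not reach is not made up. A row lasts 1/8 s, in which the tool goes at most 62.5 mm and 10.7 degrees, less where a joint would pass 70% of its speed; a pose out of reach is approached as far as the arm can. A call with a gripper value outside its range is refused whole. "claw" is the opening, from 0 (shut) to 1 (fully open), set as the call begins (left out, the last holds). The fingers move at their own pace and stop on an object; "newtons" is the grip in N (left out, the last holds). Time passes only in rows, so rows that do not move let the fingers close, or fill a call up. It gives the time, the measured TCP pose, the force, the opening and the grip force at its end, in the units of the state.
- manip.read_state(): the state, without advancing time (a new reading comes with each control period).
- manip.camera(name): name is "scene" or "top"; returns the picture (384x512x3 uint8, red, green, blue); there is no depth.
- manip.camera_model(name): a dict with "camera_matrix" (3x3 intrinsics, pixels), "view" (4x4, takes a point from world to camera coordinates). Camera axes: x right, y down, z forward; pixel columns grow to the right and rows downward; lengths in m; the calibration is good to about 2 mm. A picture is of the moment at which its call begins. camera_model takes no time and is no camera call.
- manip.job_done(): hands the job in; it is judged then, once.
The state is a dict: "t": time; "qpos": joint angles; "joint_velocities": joint speeds; "joint_torque": joint torques, N m; "tcp_pos": TCP position; "tool_rot": TCP orientation; "wrist_force": force on the tool from outside, world axes, zero at the start; "wrist_torque": the same for the moment, N m; "finger_gap": finger opening in m; "finger_force": force on a finger pad.
Only numpy, scipy, OpenCV 4.12 (cv2) and the standard library are available. Lean on these libraries where they do the work, as an engineer would, in place of code of your own. Each camera call takes 0.05 s, during which the arm holds its last target. There are 200 camera calls.

## Working session

There is one attempt and no reset: what is moved stays moved. The work goes in short steps, Python scripts to look and compute and a tool call to move; the robot and the scene stay as the last step left them, time stands still between calls to the robot, and variables do not carry over. Pictures are saved under pics/ and viewed, at most 10 in all, crops included, and the job is handed in when it is done.

Besides the shell and the picture viewer there is one more tool, called as name([rows], argument=value, ...), one row to a line, values as JSON. carry_out: Moves the arm, as the interface text tells. Its arguments: {"type":"object","properties":{"moves":{"type":"array"},"claw":{"type":"number"},"newtons":{"type":"number"}},"required":["moves"]}

```bash
mkdir -p pics; python3 - <<'E'
from workcell import manip
import cv2,numpy as np
for n in("scene","top"):
    im=manip.camera(n); cv2.imwrite(f"pics/{n}0.png",cv2.resize(im[:,:,::-1],(768,576),interpolation=cv2.INTER_CUBIC)); np.save(f"{n}0.npy",im)
    m=manip.camera_model(n); print(n,np.array(m["camera_matrix"]).round(1).tolist(),np.array(m["view"]).round(4).tolist())
s=manip.read_state();print(s)
E
```

```text
scene [[385.2, 0.0, 259.6], [0.0, 385.2, 190.7], [0.0, 0.0, 1.0]] [[0.6731, -0.7391, 0.0265, -0.4967], [-0.3419, -0.3427, -0.875, 0.2066], [0.6558, 0.5799, -0.4834, 0.6784], [0.0, 0.0, 0.0, 1.0]]
top [[462.4, 0.0, 264.9], [0.0, 462.4, 191.3], [0.0, 0.0, 1.0]] [[0.0058, -0.9998, 0.018, -0.1833], [-0.9932, -0.0079, -0.116, 0.5445], [0.1161, -0.0172, -0.9931, 1.1571], [0.0, 0.0, 0.0, 1.0]]
{'t': 0.1, 'qpos': array([ 1.16580269e+00,  2.17694736e-01,  1.61480710e+00, -1.28804223e-06,
        1.31130555e+00, -1.12197221e-01]), 'joint_velocities': array([-0.00093769, -0.00197722, -0.00390696, -0.00088228,  0.00012754,
       -0.00104097]), 'joint_torque': array([-7.73534084e-04, -3.98070288e+01, -3.04972529e+01, -7.23858034e-05,
        4.04277918e-03, -2.80603990e-05]), 'tcp_pos': array([0.18007422, 0.59771319, 0.23007146]), 'tool_rot': array([-2.82576758e-04,  1.45875571e-01,  9.89302326e-01, -1.07070329e-03]), 'wrist_force': array([0.24838786, 1.0334106 , 0.13190012]), 'wrist_torque': array([-0.04338421,  0.01067482,  0.00562183]), 'finger_force': 0.0, 'finger_gap': 0.08563140931576357}
```

View pics/top0.png

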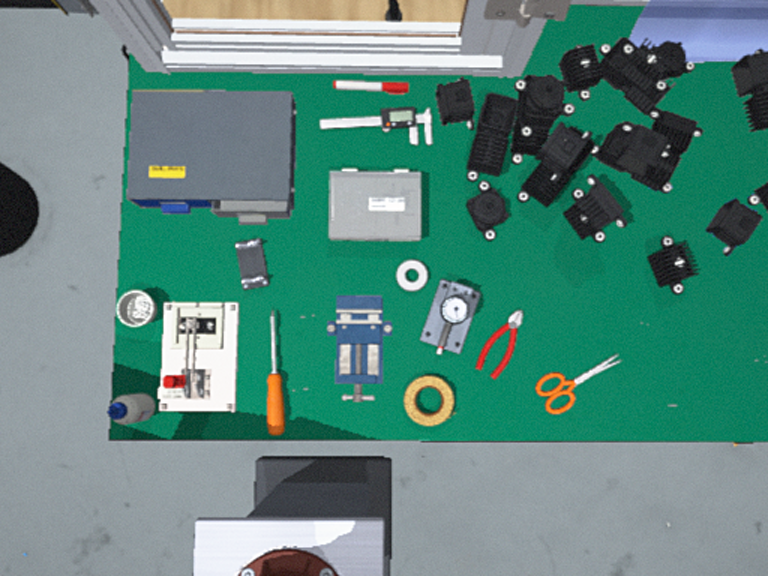

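View pics/scene0.png

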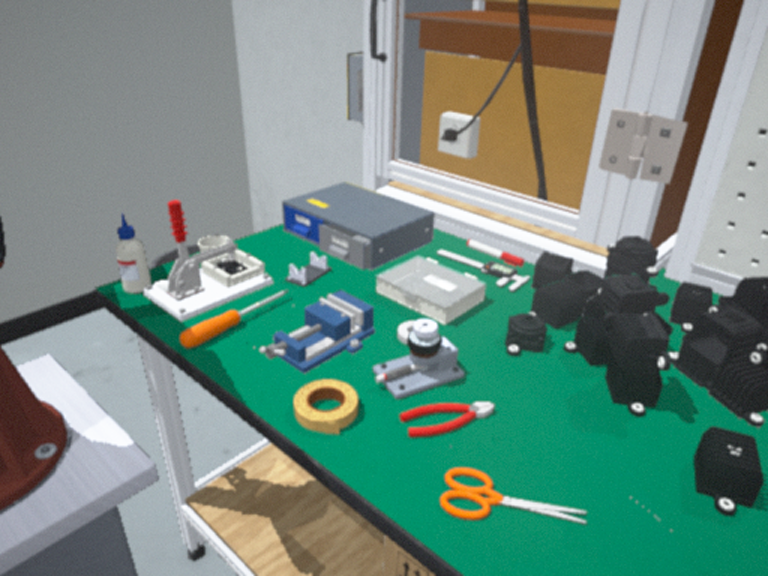

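Top view (768 scale): gauge with knob at about (453,310), its pin pointing down-left to (440,348), ring gauge at (411,275), cutters at (500,345), and pin rest at (252,263). The scene view shows the gauge at about (422,350) and the rest at (308,267). I'll zoom in next.

```bash
python3 - <<'E'
import cv2,numpy as np
t=np.load("top0.npy");s=np.load("scene0.npy")
def c(im,x,y,w,h):return cv2.resize(im[y:y+h,x:x+w,::-1],(400,300),interpolation=cv2.INTER_CUBIC)
a=np.vstack([np.hstack([c(t,268,178,64,48+0+12-12),c(t,140,152,56,42)]),np.hstack([c(s,245,205,72,54),c(s,178,158,56,42)])])
cv2.imwrite("pics/z.png",a)
E
```

```text
(no output)
```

View pics/z.png

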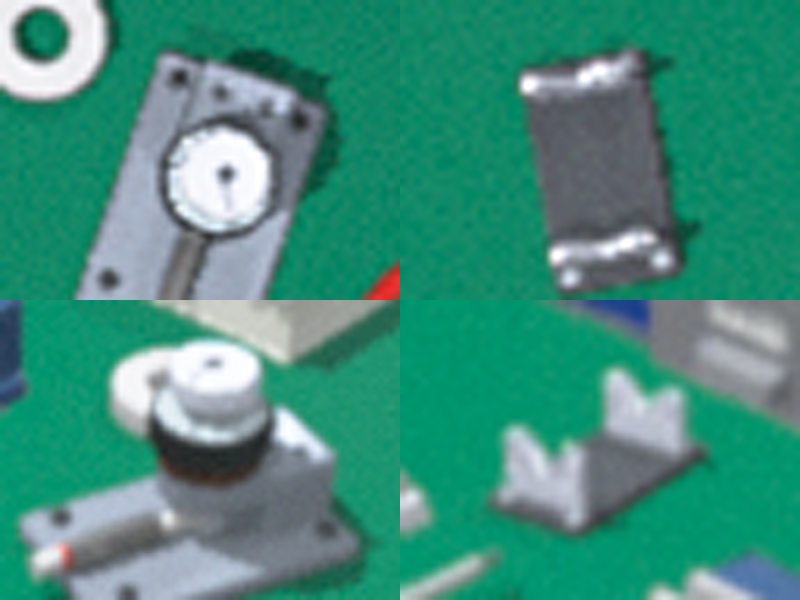

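The zoom shows the knob disc centre at crop (218,176) with a dot at about (226,173). Plate holes are at (180,77), (300,121) and (108,280). The rest's plate has uprights at crop (580,75) and (610,245), and the red-banded pin end is at scene crop (60,558).

```bash
cat > h.py <<'E'
import cv2,numpy as np
from workcell import manip
def cam(n):
    m=manip.camera_model(n);return np.array(m["camera_matrix"]),np.array(m["view"])
def plane(n,uv,z):
    K,V=cam(n);R=V[:3,:3];C=-R.T@V[:3,3]
    d=R.T@np.linalg.inv(K)@np.array([uv[0],uv[1],1.]);return C+d*(z-C[2])/d[2]
def proj(n,p):
    K,V=cam(n);q=K@(V[:3,:3]@np.array(p)+V[:3,3]);return q[:2]/q[2]
E
python3 - <<'E'
from h import *
t=np.load("top0.npy").astype(int);s=np.load("scene0.npy").astype(int)
hsv=cv2.cvtColor(t.astype(np.uint8),cv2.COLOR_RGB2HSV)
def cc(u,v,x0,y0,sc):return ((u+.5)/sc-.5+x0,(v+.5)/sc-.5+y0)
# knob disc bright
def blob(mask,near):
    n,l,st,c=cv2.connectedComponentsWithStats(mask.astype(np.uint8));i=min(range(1,n),key=lambda i:np.hypot(*(c[i]-near)) if st[i,4]>15 else 1e9);return c[i],st[i,4],(l==i)
c,a,_=blob((t.min(2)>185),(303,206));print("knobtop",c,a,plane("top",c,.0845),plane("top",c,.0645))
T=lambda u,v:cc(u,v,268,178,6.25)
for u in[(180,77),(300,121),(108,280)]:print("hole",plane("top",T(*u),.010).round(4))
print("ringcirc",plane("top",T(219,178),.0645).round(4))
# gauge grey+dark mask (not green): base plate
ng=((hsv[...,1]<90)&(t.sum(2)>200)).astype(np.uint8)
c,a,m=blob(ng,(300,210));r=cv2.minAreaRect(np.argwhere(m)[:,::-1].astype(np.float32));print("plate",c,a,r)
b=cv2.boxPoints(r);print([plane("top",p,.010)[:2].round(4).tolist() for p in b])
S=lambda u,v:cc(u,v-300,245,205,400/72)
for u in[(211,364),(216,380)]:print("sc knobtop",S(*u),plane("scene",S(*u),.0845).round(4))
# red band
R=(s[...,0]-s[...,1]>50);c,a,m=blob(R,S(66,556));print("red",c,a,plane("scene",c,.0165).round(4))
for u in [(40,566),(165,520)]:print("pin",plane("scene",S(*u),.016).round(4))
# rest
Q=lambda u,v:cc(u-400,v,140,152,400/56)
for u,z in[((522,85),.033),((645,60),.033),((552,250),.033),((680,232),.033),((560,292),.005),((684,270),.005),((570,277),.005),((664,259),.005)]:print("rest",plane("top",Q(*u),z).round(4))
P=lambda u,v:cc(u-400,v-300,178,158,400/56)
for u,z in[((516,430),.033),((570,445),.033),((615,373),.033),((678,392),.033)]:print("rest sc",plane("scene",P(*u),z).round(4))
big=cv2.resize(t[195:245,270:330,::-1].astype(np.uint8),(720,600),interpolation=cv2.INTER_CUBIC);cv2.imwrite("pics/z2.png",big)
E
```

```text
knobtop [302.53125    206.30208333] 192 [ 0.50350547 -0.27151552  0.0845    ] [ 0.50520139 -0.27350223  0.0645    ]
hole [ 0.553  -0.2629  0.01  ]
hole [ 0.5347 -0.3133  0.01  ]
hole [ 0.4674 -0.2326  0.01  ]
ringcirc [ 0.5058 -0.2737  0.0645]
plate [299.74431373 210.63843137] 1275 ((299.1500244140625, 212.0500030517578), (28.776721954345703, 49.33152770996094), 18.43494987487793)
[[0.4452, -0.214], [0.5683, -0.2548], [0.5447, -0.3266], [0.4221, -0.285]]
sc knobtop (282.57, 216.11) [ 0.5061 -0.2736  0.0845]
sc knobtop (283.47, 218.99) [ 0.4989 -0.2819  0.0845]
red [291.88593156 278.46958175] 526 [ 0.4313 -0.363   0.0165]
pin [ 0.4362 -0.2521  0.016 ]
pin [ 0.4913 -0.2673  0.016 ]
rest [0.616  0.1003 0.033 ]
rest [0.6256 0.0562 0.033 ]
rest [0.556  0.0876 0.033 ]
rest [0.5629 0.0419 0.033 ]
rest [0.544 0.09  0.005]
rest [0.5525 0.0448 0.005 ]
rest [0.5496 0.0865 0.005 ]
rest [0.5565 0.0522 0.005 ]
rest sc [0.5569 0.0852 0.033 ]
rest sc [0.5635 0.0606 0.033 ]
rest sc [0.6183 0.0973 0.033 ]
rest sc [0.6247 0.0662 0.033 ]
```

View pics/z2.png

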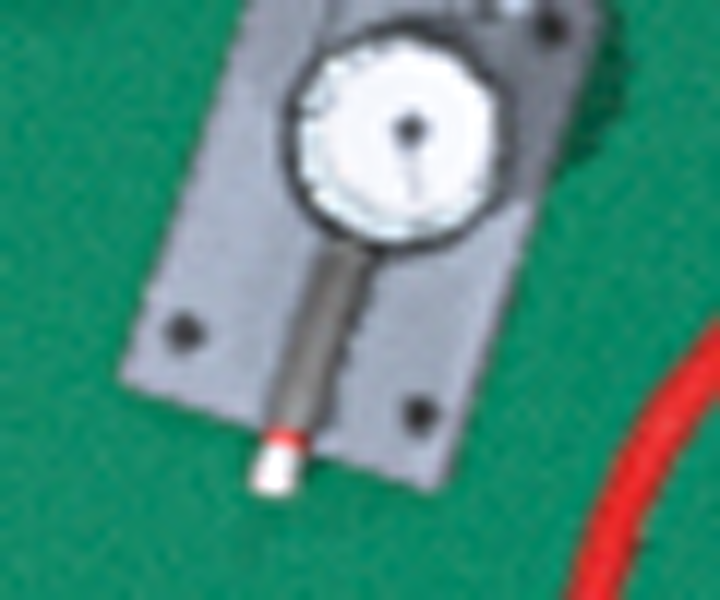

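Crop z2 shows the knob centre dot at (410,128) and its index line running to about (415,190). The band circle is centred near (399,137). The pin runs from its white tip at (272,485) past the red band at (287,438) to the handle at about (347,255). Holes are at (184,330), (418,413) and (548,27).

```bash
python3 - <<'E'
from h import *
Z=lambda u,v:((u+.5)/12-.5+270,(v+.5)/12-.5+195)
p=lambda u,z:plane("top",Z(*u),z)[:2].round(4)
print("axis",p((410,128),.0845),p((399,137),.062), "mark",p((415,190),.0845))
h=[p((184,330),.01),p((418,413),.01),p((548,27),.01),plane("top",((180.5)/6.25-.5+268,77.5/6.25-.5+178),.01)[:2]]
h=np.array(h);print("holes",h,h.mean(0));d=(h[2]+h[3]-h[0]-h[1]);print("yaw",np.degrees(np.arctan2(d[1],d[0])),np.linalg.norm(d)/2); w=h[0]+h[3]-h[1]-h[2];print(np.degrees(np.arctan2(w[1],w[0]))-90)
print("corners",p((120,380),.01),p((438,492),.01))
for u,z in[((272,490),.016),((287,438),.017),((315,340),.0195),((347,255),.0195)]:print("pin",p(u,z))
for n in("red",):
  S=lambda u,v:((u+.5)/(400/72)-.5+245,(v-300+.5)/(400/72)-.5+205)
  for u,z in[((66,557),.016),((34,567),.016),((110,540),.019),((163,522),.016)]:print("pin sc",plane("scene",S(*u),z)[:2].round(4))
  for u in[(213,362)]:print("knob dot sc",plane("scene",S(*u),.0845)[:2].round(4))
E
```

```text
axis [ 0.5062 -0.2744] [ 0.5063 -0.2744] mark [ 0.4935 -0.2754]
holes [[ 0.4683     -0.2327    ]
 [ 0.4507     -0.2835    ]
 [ 0.5351     -0.3124    ]
 [ 0.55296123 -0.26287478]] [ 0.50176531 -0.2728687 ]
yaw -19.26086194938074 0.08954262813831955
-19.466605003396694
corners [ 0.4574 -0.2188] [ 0.4336 -0.2878]
pin [ 0.4337 -0.2513]
pin [ 0.4449 -0.2545]
pin [ 0.4659 -0.2604]
pin [ 0.4843 -0.2673]
pin sc [ 0.4471 -0.2554]
pin sc [ 0.4341 -0.2509]
pin sc [ 0.4637 -0.2629]
pin sc [ 0.4898 -0.2676]
knob dot sc [ 0.5078 -0.2732]
```

carry_out([
  [[2.0,-5.45,0,0],[2.0,-5.45,0,0],[2.0,-5.45,0,0],[2.0,-5.45,0,0],[2.0,-5.45,0,0],[2.0,-5.45,0,0],[2.0,-5.45,0,0],[2.0,-5.45,0,0]],
], claw=1)

```text
t: 1.1
tcp_pos: [0.3404, 0.1607, 0.2311]
tool_rot: [0.0, 0.146, 0.989, 0.0]
wrist_force: [0.7, -0.2, 0.5]
finger_gap: 0.0854
finger_force: 0.0
```

carry_out([
  [[2.08,-5.45,0,0],[2.08,-5.45,0,0],[2.08,-5.45,0,0],[2.08,-5.45,0,0],[2.08,-5.45,0,0],[2.08,-5.45,0,0],[2.08,-5.45,0,0],[2.08,-5.45,0,0]],
])

```text
t: 2.1
tcp_pos: [0.5069, -0.2753, 0.2307]
tool_rot: [-0.0, 0.146, 0.989, 0.0]
wrist_force: [0.6, 0.8, 0.9]
finger_gap: 0.0855
finger_force: 0.0
```

carry_out([
  [[0,0,-4,0],[0,0,-4,0],[0,0,-4,0],[0,0,-2.5,0],[0,0,-1.5,0],[0,0,-1.2,0],[0,0,-1.0,0],[0,0,0,0]],
])

```text
t: 3.1
tcp_pos: [0.5066, -0.2734, 0.049]
tool_rot: [-0.0, 0.146, 0.989, 0.0]
wrist_force: [0.5, -0.7, 0.1]
finger_gap: 0.0856
finger_force: 0.0
```

carry_out([
  [[0,0,-0.5,0],[0,0,0,0],[0,0,0,0],[0,0,0,0],[0,0,0,0],[0,0,0,0],[0,0,0,0],[0,0,0,0]],
], claw=0.45, newtons=20)

```text
t: 4.1
tcp_pos: [0.5065, -0.2762, 0.0454]
tool_rot: [0.0, 0.145, 0.989, -0.002]
wrist_force: [-3.6, -5.5, 1.4]
finger_gap: 0.0469
finger_force: 22.8
```

```bash
python3 - <<'E'
from h import *
s=manip.read_state();print({k:np.round(s[k],4) for k in("t","tcp_pos","wrist_force","wrist_torque","finger_gap","finger_force","qpos")})
a=manip.camera("top")[195:245,270:330,::-1];b=manip.camera("scene")[195:245,255:315,::-1]
cv2.imwrite("pics/g1.png",np.hstack([cv2.resize(x,(400,333),interpolation=cv2.INTER_CUBIC) for x in(a,b)]))
E
```

```text
{'t': np.float64(4.1), 'tcp_pos': array([ 0.5065, -0.2762,  0.0454]), 'wrist_force': array([-3.5922, -5.4932,  1.3615]), 'wrist_torque': array([-0.8953,  0.5595,  0.0127]), 'finger_gap': np.float64(0.0469), 'finger_force': np.float64(22.8139), 'qpos': array([-0.6187,  0.3423,  1.8452, -0.0049,  0.9515, -1.8948])}
```

View pics/g1.png

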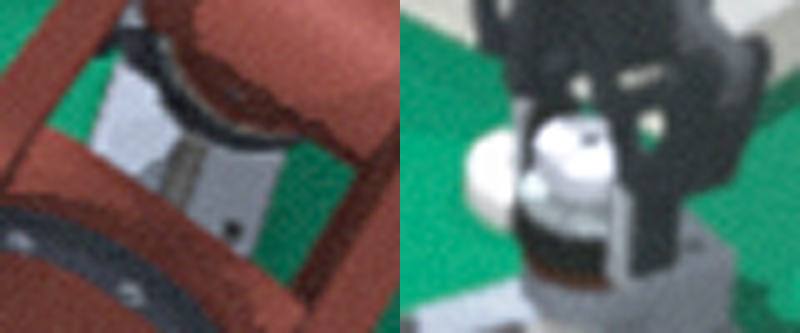

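The fingers have closed on the lower black ring with the knob standing clear between them. The axis lies about 2 mm further toward -y than I commanded. I'll re-centre and start turning clockwise.

carry_out([
  [[-0.05,-0.15,0,0],[0,0,0,0],[0,0,0,-0.05],[0,0,0,-0.05],[0,0,0,-0.05],[0,0,0,-0.05],[0,0,0,0],[0,0,0,0]],
], newtons=40)

```text
t: 5.2
tcp_pos: [0.5064, -0.2766, 0.0452]
tool_rot: [0.0, 0.243, 0.97, -0.001]
wrist_force: [-3.5, -4.4, 4.0]
finger_gap: 0.0465
finger_force: 41.8
```

```bash
cat > st.py <<'E'
from h import *
s=manip.read_state();print({k:np.round(s[k],4).tolist() for k in("t","tcp_pos","wrist_force","wrist_torque","finger_gap","finger_force","qpos")})
E
python3 st.py
```

```text
{'t': 5.2, 'tcp_pos': [0.5064, -0.2766, 0.0452], 'wrist_force': [-3.5445, -4.395, 3.997], 'wrist_torque': [-0.7173, 0.5948, 0.0403], 'finger_gap': 0.0465, 'finger_force': 41.8292, 'qpos': [-0.6203, 0.343, 1.8447, -0.003, 0.952, -1.6977]}
```

carry_out([
  [[-0.08,-0.1,-0.03,0],[0,0,-0.01,-0.07],[0,0,-0.01,-0.07],[0,0,-0.01,-0.07],[0,0,-0.01,-0.07],[0,0,0,0],[0,0,0,0],[0,0,0,0]],
])

```text
t: 6.2
tcp_pos: [0.506, -0.2771, 0.0447]
tool_rot: [0.001, 0.376, 0.926, -0.001]
wrist_force: [-2.3, -2.8, 5.6]
finger_gap: 0.0461
finger_force: 41.9
```

```bash
python3 st.py
```

```text
{'t': 6.2, 'tcp_pos': [0.506, -0.2771, 0.0447], 'wrist_force': [-2.2722, -2.7699, 5.6242], 'wrist_torque': [-0.4997, 0.538, 0.0129], 'finger_gap': 0.0461, 'finger_force': 41.9335, 'qpos': [-0.622, 0.3435, 1.8452, -0.0016, 0.951, -1.4199]}
```

carry_out([
  [[-0.05,-0.06,0,-0.05],[0,0,0,-0.05],[0,0,0,-0.05],[0,0,-0.01,-0.05],[0,0,-0.01,-0.05],[0,0,0,0],[0,0,0,0],[0,0,0,0]],
])

```text
t: 7.2
tcp_pos: [0.5055, -0.2774, 0.0444]
tool_rot: [0.001, 0.489, 0.872, -0.001]
wrist_force: [-2.1, -2.2, 5.3]
finger_gap: 0.0464
finger_force: 41.8
```

```bash
python3 st.py
```

```text
{'t': 7.2, 'tcp_pos': [0.5055, -0.2774, 0.0444], 'wrist_force': [-2.145, -2.2113, 5.2945], 'wrist_torque': [-0.4033, 0.4886, 0.0512], 'finger_gap': 0.0464, 'finger_force': 41.8147, 'qpos': [-0.6232, 0.3437, 1.8457, -0.0011, 0.9505, -1.1713]}
```

carry_out([
  [[-0.04,-0.04,0,-0.06],[0,0,0,-0.06],[0,0,-0.01,-0.06],[0,0,-0.01,-0.06],[0,0,-0.01,-0.06],[0,0,0,0],[0,0,0,0],[0,0,0,0]],
])

```text
t: 8.2
tcp_pos: [0.5049, -0.2777, 0.0439]
tool_rot: [0.001, 0.614, 0.789, -0.0]
wrist_force: [-2.6, -2.0, 6.2]
finger_gap: 0.0469
finger_force: 41.8
```

```bash
python3 st.py
```

```text
{'t': 8.2, 'tcp_pos': [0.5049, -0.2777, 0.0439], 'wrist_force': [-2.5845, -1.9681, 6.2212], 'wrist_torque': [-0.4003, 0.5851, 0.028], 'finger_gap': 0.0469, 'finger_force': 41.8049, 'qpos': [-0.6242, 0.344, 1.8465, -0.0009, 0.9501, -0.8724]}
```

carry_out([
  [[-0.06,-0.02,0,-0.05],[0,0,0,-0.05],[0,0,0,-0.05],[0,0,-0.01,-0.05],[0,0,-0.01,-0.05],[0,0,0,0],[0,0,0,0],[0,0,0,0]],
])

```text
t: 9.2
tcp_pos: [0.5043, -0.2777, 0.0435]
tool_rot: [0.001, 0.707, 0.707, -0.0]
wrist_force: [-1.5, -2.3, 6.5]
finger_gap: 0.0465
finger_force: 41.8
```

```bash
python3 st.py
```

```text
{'t': 9.2, 'tcp_pos': [0.5043, -0.2777, 0.0435], 'wrist_force': [-1.5374, -2.2867, 6.5343], 'wrist_torque': [-0.3643, 0.4985, 0.0486], 'finger_gap': 0.0465, 'finger_force': 41.7864, 'qpos': [-0.625, 0.3438, 1.8476, -0.0005, 0.9491, -0.6241]}
```

carry_out([
  [[-0.04,0,0,-0.05],[0,0,0,-0.05],[0,0,0,-0.05],[0,0,0,-0.05],[0,0,-0.01,-0.05],[0,0,0,0],[0,0,0,0],[0,0,0,0]],
])

```text
t: 10.2
tcp_pos: [0.5038, -0.2776, 0.0431]
tool_rot: [0.0, 0.79, 0.613, -0.0]
wrist_force: [-1.8, -2.8, 5.2]
finger_gap: 0.0464
finger_force: 41.8
```

```bash
python3 st.py
```

```text
{'t': 10.2, 'tcp_pos': [0.5038, -0.2776, 0.0431], 'wrist_force': [-1.8349, -2.8497, 5.2437], 'wrist_torque': [-0.4006, 0.431, 0.0616], 'finger_gap': 0.0464, 'finger_force': 41.7812, 'qpos': [-0.6255, 0.3436, 1.8488, -0.0003, 0.9485, -0.3746]}
```

carry_out([
  [[0,0,0,-0.05],[0,0,0,-0.05],[0,0,0,-0.05],[0,0,0,-0.05],[0,0,0,0],[0,0,0,0],[0,0,0,0],[0,0,0,0]],
])

```text
t: 11.2
tcp_pos: [0.5034, -0.2775, 0.043]
tool_rot: [-0.0, 0.847, 0.531, -0.0]
wrist_force: [-2.8, -2.0, 5.6]
finger_gap: 0.0466
finger_force: 41.8
```

```bash
python3 st.py
```

```text
{'t': 11.2, 'tcp_pos': [0.5034, -0.2775, 0.043], 'wrist_force': [-2.7617, -1.961, 5.5576], 'wrist_torque': [-0.3781, 0.566, 0.1144], 'finger_gap': 0.0466, 'finger_force': 41.809, 'qpos': [-0.6255, 0.3436, 1.8491, -0.0006, 0.949, -0.1748]}
```

carry_out([
  [[-0.04,0,0,-0.06],[0,0,0,-0.06],[0,0,0,-0.06],[0,0,0,-0.06],[0,0,0,-0.06],[0,0,0,0],[0,0,0,0],[0,0,0,0]],
])

```text
t: 12.2
tcp_pos: [0.5029, -0.2771, 0.0428]
tool_rot: [-0.0, 0.917, 0.399, -0.0]
wrist_force: [-3.0, -1.6, 5.0]
finger_gap: 0.0463
finger_force: 41.8
```

```bash
python3 st.py
```

```text
{'t': 12.2, 'tcp_pos': [0.5029, -0.2771, 0.0428], 'wrist_force': [-2.9571, -1.6172, 5.0282], 'wrist_torque': [-0.2395, 0.5395, 0.262], 'finger_gap': 0.0463, 'finger_force': 41.8378, 'qpos': [-0.6257, 0.3431, 1.8502, -0.0004, 0.9491, 0.1243]}
```

carry_out([
  [[0,0,0,-0.05],[0,0,0,-0.05],[0,0,0,-0.05],[0,0,0,-0.05],[0,0,0,-0.05],[0,0,0,0],[0,0,0,0],[0,0,0,0]],
])

```text
t: 13.2
tcp_pos: [0.5025, -0.2767, 0.0428]
tool_rot: [-0.001, 0.959, 0.282, -0.001]
wrist_force: [-3.0, -0.3, 5.6]
finger_gap: 0.0465
finger_force: 41.9
```

```bash
python3 st.py
```

```text
{'t': 13.2, 'tcp_pos': [0.5025, -0.2767, 0.0428], 'wrist_force': [-3.0015, -0.3342, 5.5869], 'wrist_torque': [-0.106, 0.655, 0.4327], 'finger_gap': 0.0465, 'finger_force': 41.8954, 'qpos': [-0.6254, 0.3429, 1.8506, -0.0003, 0.9501, 0.3738]}
```

```bash
python3 -c "
from h import *
for i in range(3): manip.camera('scene'); print(manip.read_state()['wrist_torque'])"
```

```text
[-0.05669234  0.60031908  0.43701861]
[-0.06806844  0.656039    0.43817476]
[-0.12578449  0.56994506  0.43646223]
```

carry_out([
  [[0,0,0,0],[0,0,0,0],[0,0,0,0],[0,0,0,0],[0,0,0,0],[0,0,1,0],[0,0,3,0],[0,0,5,0]],
], claw=1)

```text
t: 14.35
tcp_pos: [0.5017, -0.2762, 0.1322]
tool_rot: [-0.002, 0.96, 0.281, -0.001]
wrist_force: [0.1, -1.5, 1.0]
finger_gap: 0.0853
finger_force: 0.0
```

carry_out([
  [[-1.0,0.4,5.5,0.06],[-2.8,2.0,1,0.06],[-5,2,0,0.06],[-5,2,0,0.06],[0,0,0,0.06],[0,0,0,0],[0,0,0,0],[0,0,0,0]],
])

```text
t: 15.35
tcp_pos: [0.3658, -0.2137, 0.1982]
tool_rot: [0.0, 0.907, 0.421, 0.0]
wrist_force: [-0.3, 0.2, -0.3]
finger_gap: 0.0854
finger_force: 0.0
```

```bash
python3 st.py; python3 - <<'E'
from h import *
t=manip.camera("top");s=manip.camera("scene");np.save("top1.npy",t);np.save("scene1.npy",s)
cv2.imwrite("pics/g2.png",np.hstack([cv2.resize(x[:,:,::-1],(400,333),interpolation=cv2.INTER_CUBIC) for x in(t[195:245,270:330],s[205:255,250:310])]))
E
```

```text
{'t': 15.35, 'tcp_pos': [0.3658, -0.2137, 0.1982], 'wrist_force': [-0.298, 0.1809, -0.336], 'wrist_torque': [-0.029, -0.0365, 0.0286], 'finger_gap': 0.0854, 'finger_force': 0.0, 'qpos': [-0.6947, -0.2012, 2.0986, 0.0, 1.2438, 0.0076]}
```

View pics/g2.png

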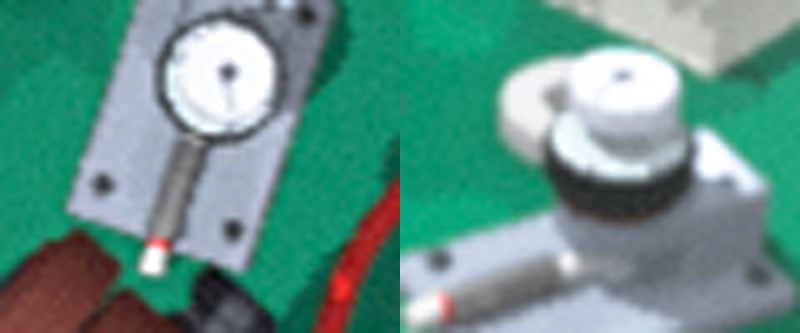

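The ring is set. The knob's index line still points to (232,105), as it did before, and the pin hasn't moved. Next I'll grip the pin, slightly outward of y=+9 so the gripper body clears the knob.

carry_out([
  [[1.1,-0.6,0,-0.168],[1.1,-0.6,0,-0.168],[1.1,-0.6,0,-0.168],[1.1,-0.6,0,-0.168],[1.1,-0.6,-2,-0.168],[1.1,-0.6,-3,-0.168],[1.1,-0.6,-4,-0.168],[1.06,-0.54,-3,0]],
], claw=0.5)

```text
t: 16.45
tcp_pos: [0.4528, -0.2605, 0.0758]
tool_rot: [-0.0, 0.988, -0.153, -0.001]
wrist_force: [-0.1, 0.0, 0.3]
finger_gap: 0.0427
finger_force: 0.0
```

```bash
python3 st.py
```

```text
{'t': 16.45, 'tcp_pos': [0.4528, -0.2605, 0.0758], 'wrist_force': [-0.0954, 0.0275, 0.3258], 'wrist_torque': [-0.0546, -0.0233, -0.0394], 'finger_gap': 0.0427, 'finger_force': 0.0, 'qpos': [-0.6565, 0.1946, 1.9631, -0.0, 0.9857, 1.2225]}
```

carry_out([
  [[0,0,-1.5,0],[0,0,-1.5,0],[0,0,-1.0,0],[0,0,-0.5,0],[0,0,0,0],[0,0,0,0],[0,0,0,0],[0,0,0,0]],
])

```text
t: 17.45
tcp_pos: [0.453, -0.2609, 0.0332]
tool_rot: [0.0, 0.988, -0.153, 0.0]
wrist_force: [-0.1, 0.4, 0.2]
finger_gap: 0.0428
finger_force: 0.0
```

```bash
python3 st.py; python3 - <<'E'
from h import *
z=[]
for i in range(2):
  t=manip.camera("top");s=manip.camera("scene");z.append(manip.read_state()["tcp_pos"][2])
print(z)
cv2.imwrite("pics/g3.png",np.hstack([cv2.resize(x[:,:,::-1],(400,333),interpolation=cv2.INTER_CUBIC) for x in(t[195:245,270:330],s[205:255,235:295])]))
E
```

```text
{'t': 17.45, 'tcp_pos': [0.453, -0.2609, 0.0332], 'wrist_force': [-0.0502, 0.3943, 0.2012], 'wrist_torque': [0.0568, 0.0674, 0.0409], 'finger_gap': 0.0428, 'finger_force': 0.0, 'qpos': [-0.6568, 0.2662, 1.9765, 0.0, 0.8981, 1.2212]}
[np.float64(0.033001469240705864), np.float64(0.03287615037311179)]
```

View pics/g3.png

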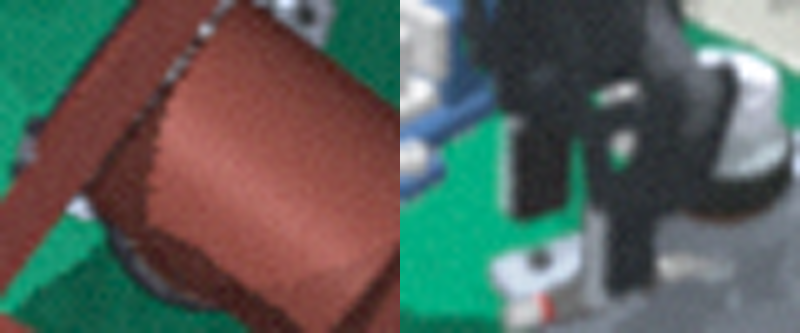

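The fingers straddle the handle, with the red end visible at (545,305) left of the near finger. I'll go down slowly.

carry_out([
  [[0,0,-0.5,0],[0,0,-0.5,0],[0,0,-0.3,0],[0,0,-0.2,0],[0,0,-0.2,0],[0,0,-0.2,0],[0,0,-0.1,0],[0,0,0,0]],
])

```text
t: 18.65
tcp_pos: [0.4527, -0.2606, 0.0128]
tool_rot: [-0.0, 0.988, -0.153, -0.0]
wrist_force: [-0.2, -0.5, -0.3]
finger_gap: 0.0427
finger_force: 0.0
```

carry_out([
  [[0,0,0,0],[0,0,0,0],[0,0,0,0],[0,0,0,0],[0,0,0,0],[0,0,0,0],[0,0,0,0],[0,0,0,0]],
], claw=0, newtons=30)

```text
t: 19.65
tcp_pos: [0.4529, -0.2607, 0.013]
tool_rot: [0.0, 0.988, -0.153, 0.0]
wrist_force: [-1.0, 0.9, 4.5]
finger_gap: 0.0106
finger_force: 29.5
```

```bash
python3 st.py
```

```text
{'t': 19.65, 'tcp_pos': [0.4529, -0.2607, 0.013], 'wrist_force': [-0.9661, 0.8932, 4.5141], 'wrist_torque': [0.1873, 0.1385, 0.009], 'finger_gap': 0.0106, 'finger_force': 29.4642, 'qpos': [-0.6568, 0.3029, 1.9796, 0.0001, 0.8591, 1.2212]}
```

Pads have the pin, but the 10.6 mm gap suggests they sit high on the hex. I'll drag it straight out 14 mm so the body clears the knob, then regrip a bit lower.

carry_out([
  [[-0.1,0.03,0,0],[-0.2,0.06,0,0],[-0.25,0.08,0,0],[-0.25,0.08,0,0],[-0.25,0.08,0,0],[-0.2,0.06,0,0],[-0.1,0.03,0,0],[0,0,0,0]],
])

```text
t: 20.65
tcp_pos: [0.4393, -0.2565, 0.0129]
tool_rot: [0.0, 0.988, -0.153, 0.0]
wrist_force: [1.5, 0.6, 3.4]
finger_gap: 0.0109
finger_force: 29.4
```

```bash
python3 st.py; python3 - <<'E'
from h import *
s=manip.camera("scene")
cv2.imwrite("pics/g4.png",cv2.resize(s[200:260,230:310,::-1],(800,600),interpolation=cv2.INTER_CUBIC))
E
```

```text
{'t': 20.65, 'tcp_pos': [0.4393, -0.2565, 0.0129], 'wrist_force': [1.5216, 0.5936, 3.3636], 'wrist_torque': [-0.1414, -0.2634, 0.0287], 'finger_gap': 0.0109, 'finger_force': 29.4252, 'qpos': [-0.6666, 0.2788, 2.0121, -0.0001, 0.8506, 1.2115]}
```

View pics/g4.png

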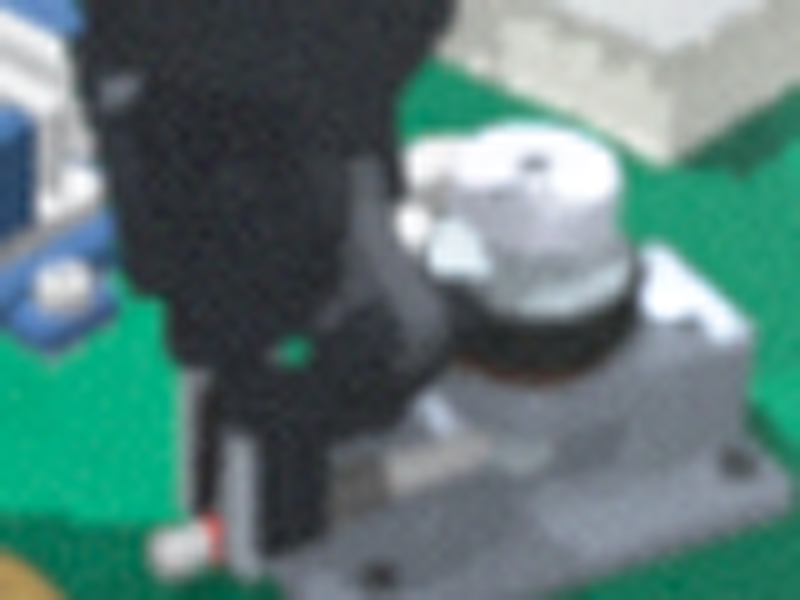

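The pin slid out with the gripper and is still level, red end at (205,540). The tape roll lies just ahead, so I'll draw another 18 mm level and then rise steeply.

carry_out([
  [[-0.2,0.06,0,0],[-0.3,0.09,0,0],[-0.3,0.09,0,0],[-0.3,0.09,0,0],[-0.3,0.09,0,0],[-0.25,0.08,0,0],[-0.1,0.03,0,0],[0,0,0.1,0]],
], newtons=45)

```text
t: 21.7
tcp_pos: [0.4206, -0.2505, 0.0132]
tool_rot: [-0.001, 0.988, -0.153, -0.001]
wrist_force: [0.3, -0.5, -1.2]
finger_gap: 0.0102
finger_force: 43.8
```

carry_out([
  [[-0.1,0.03,0.2,0],[-0.1,0.03,0.3,0],[-0.1,0.03,0.4,0],[-0.2,0.06,0.6,0],[-0.3,0.1,1,0],[-0.5,0.2,2,0],[0,0,3,0],[0,0,3,0]],
])

```text
t: 22.7
tcp_pos: [0.4084, -0.2465, 0.1202]
tool_rot: [0.0, 0.988, -0.153, 0.0]
wrist_force: [0.1, -0.8, 0.5]
finger_gap: 0.0099
finger_force: 43.9
```

```bash
python3 st.py; python3 - <<'E'
from h import *
s=manip.camera("scene")
cv2.imwrite("pics/g5.png",cv2.resize(s[180:255,220:320,::-1],(800,600),interpolation=cv2.INTER_CUBIC))
E
```

```text
{'t': 22.7, 'tcp_pos': [0.4084, -0.2465, 0.1202], 'wrist_force': [0.1064, -0.8002, 0.4594], 'wrist_torque': [-0.0155, -0.0405, -0.0085], 'finger_gap': 0.0099, 'finger_force': 43.8822, 'qpos': [-0.6903, 0.0304, 2.0464, -0.0, 1.0647, 1.1878]}
```

View pics/g5.png

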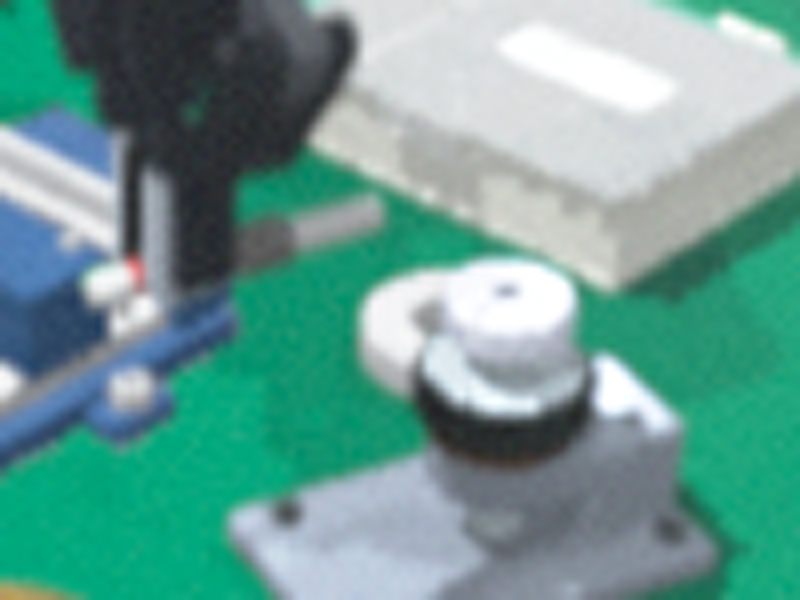

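The pin is in hand, seen from end (88,290) to tip (383,210), and the knob and gauge are undisturbed. Now I'll work out the pin's offset in the hand and refine the rest pose.

```bash
python3 - <<'E'
from h import *
s=manip.read_state();tcp=s["tcp_pos"];q=s["qpos"];h=q[0]-q[5];ax=np.array([np.cos(h+np.pi/2),np.sin(h+np.pi/2),0]);nrm=np.array([np.cos(h),np.sin(h),0])
off=np.array([.0025,.0025,0])  # camera frame minus arm frame
K,V=cam("scene");R=V[:3,:3];C=-R.T@V[:3,3]-off
for u in[(88,290),(135,272),(292,240),(383,210)]:
    px=((u[0]+.5)/8-.5+220,(u[1]+.5)/8-.5+180);d=R.T@np.linalg.inv(K)@np.array([*px,1.]);p=C+d*((tcp-C)@nrm)/(d@nrm)
    print("pin along(+inward)",((p-tcp)@ax*1e3).round(1),"z",((p-tcp)[2]*1e3).round(1))
print("ax deg",np.degrees(np.arctan2(ax[1],ax[0])))
t=np.load("top0.npy").astype(int);x0,y0=140,152;c=t[y0:y0+42,x0:x0+56]
ng=((c[...,1]-c[...,0])<25)&(c.sum(2)>150);n,l,st,cc=cv2.connectedComponentsWithStats(ng.astype(np.uint8));i=1+np.argmax(st[1:,4])
r=cv2.minAreaRect((np.argwhere(l==i)[:,::-1]+[x0,y0]).astype(np.float32));print(r,st[i]);b=cv2.boxPoints(r)
for p in b:print("box",plane("top",p,.01)[:2].round(4))
br=(c.min(2)>125)&(l==i);n,l2,st,cc=cv2.connectedComponentsWithStats(br.astype(np.uint8))
for j in range(1,n):
  if st[j,4]>5:print("bright",st[j],cc[j]+[x0,y0],plane("top",cc[j]+[x0,y0],.028)[:2].round(4))
Kt,Vt=cam("top");print("topcam",-Vt[:3,:3].T@Vt[:3,3])
E
```

```text
pin along(+inward) -25.8 z -1.9
pin along(+inward) -13.2 z -0.5
pin along(+inward) 30.3 z -4.0
pin along(+inward) 56.5 z -2.6
ax deg -17.593775223758705
((167.69447326660156, 175.61834716796875), (31.6981201171875, 17.4339656829834), 80.13418579101562) [ 17   7  22  34 550]
box [0.6254 0.1062]
box [0.6338 0.0613]
box [0.5509 0.0448]
box [0.5427 0.0893]
bright [17  8 16  6 52] [164.57692308 162.55769231] [0.6195 0.081 ]
bright [21 32 17  8 58] [168.44827586 186.9137931 ] [0.5559 0.069 ]
topcam [ 0.40759705 -0.15916208  1.21554976]
```

carry_out([
  [[0.3,0.6,0.2,0],[0.7,1.3,0.4,0.02],[1.0,2.0,0.4,0.04],[1.2,2.3,0,0.04],[1.2,2.3,0,0.04],[1.2,2.3,0,0.04],[1.2,2.3,0,0.04],[1.2,2.3,0,0.04]],
])

```text
t: 23.75
tcp_pos: [0.4881, -0.0904, 0.1273]
tool_rot: [-0.001, 1.0, -0.022, -0.002]
wrist_force: [-0.9, -0.3, -0.7]
finger_gap: 0.0099
finger_force: 43.9
```

carry_out([
  [[1.2,2.3,0,0.04],[1.2,2.3,0,0.04],[1.2,2.3,0,0.04],[1.2,2.3,0,0.04],[1.2,2.3,0,0.04],[1.2,2.3,0,0.04],[0.8,1.5,0,0.004],[0.5,0.5,0,0]],
])

```text
t: 24.75
tcp_pos: [0.5733, 0.0665, 0.1278]
tool_rot: [-0.0, 0.995, 0.099, -0.001]
wrist_force: [-0.1, -0.6, -0.4]
finger_gap: 0.0101
finger_force: 43.9
```

```bash
python3 st.py
```

```text
{'t': 24.75, 'tcp_pos': [0.5733, 0.0665, 0.1278], 'wrist_force': [-0.1254, -0.6187, -0.4404], 'wrist_torque': [0.0258, -0.0402, -0.0063], 'finger_gap': 0.0101, 'finger_force': 43.9195, 'qpos': [-0.006, 0.2274, 1.8082, -0.0001, 1.108, 1.3667]}
```

carry_out([
  [[0.05,0.4,-0.5,0],[0,0,-1.5,0],[0,0,-1.5,0],[0,0,-1.5,0],[0,0,-1.5,0],[0,0,-1.0,0],[0,0,0,0],[0,0,0,0]],
])

```text
t: 25.75
tcp_pos: [0.5748, 0.0693, 0.0542]
tool_rot: [0.0, 0.995, 0.098, 0.001]
wrist_force: [-0.3, 0.3, -0.8]
finger_gap: 0.0097
finger_force: 43.9
```

```bash
python3 st.py; python3 - <<'E'
from h import *
t=manip.camera("top");s=manip.camera("scene")
np.save("t3.npy",t);np.save("s3.npy",s)
cv2.imwrite("pics/g6.png",cv2.resize(s[150:210,175:245,::-1],(700,600),interpolation=cv2.INTER_CUBIC))
E
```

```text
{'t': 25.75, 'tcp_pos': [0.5748, 0.0693, 0.0542], 'wrist_force': [-0.3351, 0.3204, -0.8236], 'wrist_torque': [-0.0407, -0.0236, 0.022], 'finger_gap': 0.0097, 'finger_force': 43.9185, 'qpos': [-0.0012, 0.3329, 1.8371, 0.0, 0.9706, 1.3728]}
```

View pics/g6.png

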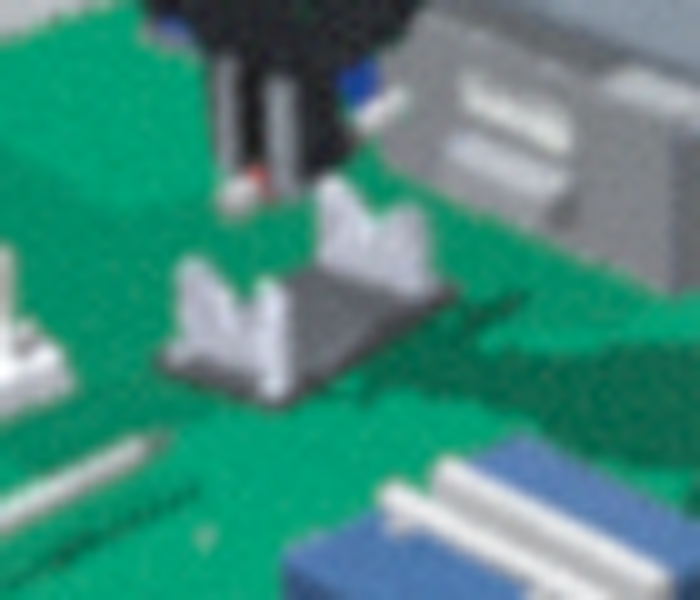

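The pin is above the rest, with its red end at (235,195), band at (258,180) and long tip at (405,95). The front upright's peaks are at (190,262) and (270,285), the rear's at (335,185) and (412,212), and the notch bottoms at about (240,330) and (375,245).

```bash
python3 - <<'E'
from h import *
s=manip.read_state();tcp=s["tcp_pos"];q=s["qpos"];h=q[0]-q[5];ax=np.array([np.cos(h+np.pi/2),np.sin(h+np.pi/2),0]);nrm=np.array([np.cos(h),np.sin(h),0])
off=np.array([.0025,.0025,0])
px=lambda u:((u[0]+.5)/10-.5+175,(u[1]+.5)/10-.5+150)
K,V=cam("scene");R=V[:3,:3];C=-R.T@V[:3,3]-off
for u in[(228,200),(258,180),(405,95)]:
    d=R.T@np.linalg.inv(K)@np.array([*px(u),1.]);p=C+d*((tcp-C)@nrm)/(d@nrm);print("pin along",((p-tcp)@ax*1e3).round(1),"z",((p-tcp)[2]*1e3).round(1))
a=np.radians(11.3);c,sn=np.cos(a),np.sin(a)
crop=lambda p:((proj("scene",p)-[175,150]+.5)*10-.5).round(0)
for X in(-31.5,31.5):
    for Y in(15,-15,0):
        z=.033 if Y else .0205
        print(X,Y,crop([.589+(c*X-sn*Y)/1e3,.0755+(sn*X+c*Y)/1e3,z]))
for P,z in(((-43,23),.005),((-43,-23),.005),((43,-23),.005)):print("plate",P,crop([.589+(c*P[0]-sn*P[1])/1e3,.0755+(sn*P[0]+c*P[1])/1e3,z]))
E
```

```text
pin along -21.2 z 3.7
pin along -8.1 z 4.6
pin along 59.3 z 5.2
-31.5 15 [190. 266.]
-31.5 -15 [275. 293.]
-31.5 0 [235. 319.]
31.5 15 [330. 185.]
31.5 -15 [413. 210.]
31.5 0 [372. 236.]
plate (-43, 23) [147. 363.]
plate (-43, -23) [277. 406.]
plate (43, -23) [461. 289.]
```

```bash
python3 - <<'E'
from h import *
P={}
for n,f,z in(("top","t3.npy",None),("scene","s3.npy",None)):
    im=np.load(f).astype(int);c0=proj(n,[.551,.066,.055]);x,y=np.round(c0).astype(int)
    w=im[y-14:y+15,x-14:x+15];r=w[...,0]-np.maximum(w[...,1],w[...,2]);m=r>35
    n_,l,st,cc=cv2.connectedComponentsWithStats(m.astype(np.uint8))
    for j in range(1,n_):print(n,c0.round(1),st[j,4],(cc[j]+[x-14,y-14]).round(1),w[l==j].mean(0).round())
cv2.imwrite("pics/g7.png",cv2.resize(np.load("t3.npy")[150:198,138:202,::-1],(800,600),interpolation=cv2.INTER_CUBIC))
E
```

```text
top [167.6 187.5] 4 [154.  175.5] [96. 52. 48.]
top [167.6 187.5] 1 [158. 179.] [71. 35. 33.]
top [167.6 187.5] 1 [162. 180.] [69. 30. 33.]
top [167.6 187.5] 6 [166.5 181.5] [179. 118. 121.]
top [167.6 187.5] 1 [159. 189.] [69. 29. 25.]
top [167.6 187.5] 3 [160.7 193. ] [71. 34. 33.]
top [167.6 187.5] 1 [157. 194.] [69. 31. 31.]
top [167.6 187.5] 2 [160.  198.5] [70. 32. 27.]
top [167.6 187.5] 1 [159. 201.] [67. 31. 30.]
scene [196.2 171.5] 2 [200.5 167. ] [146.  98. 100.]
```

```bash
python3 - <<'E'
from h import *
def tri(ut,us):
    M=[]
    for n,u in(("top",ut),("scene",us)):
        K,V=cam(n);M.append(K@V[:3])
    X=cv2.triangulatePoints(M[0],M[1],np.array(ut,float).reshape(2,1),np.array(us,float).reshape(2,1))[:,0];return X[:3]/X[3]
a=np.radians(11.3)
for ut in((166.5,181.5),(166.5,181)):
  for us in((200.5,167),(200.8,168)):
    X=tri(ut,us);d=X[:2]-[.589,.0755];print(X.round(4),"rest frame mm",(1e3*(np.cos(a)*d[0]+np.sin(a)*d[1])).round(1),(1e3*(-np.sin(a)*d[0]+np.cos(a)*d[1])).round(1),"reproj",(proj("top",X)-ut).round(1),(proj("scene",X)-us).round(1))
print(manip.read_state()["tcp_pos"])
# original: red band, pre-move
t=np.load("top0.npy").astype(int);s=np.load("scene0.npy").astype(int)
for n,im,c in(("top",t,(293.5,231)),("scene",s,(256.5,251))):
    x,y=int(c[0]),int(c[1]);w=im[y-5:y+6,x-5:x+6];r=np.clip(w[...,0]-np.maximum(w[...,1],w[...,2])-20,0,None);yy,xx=np.mgrid[-5:6,-5:6];print(n,(r*xx).sum()/r.sum()+x,(r*yy).sum()/r.sum()+y)
E
```

```text
[0.5659 0.067  0.0633] rest frame mm -24.3 -3.8 reproj [ 0.2 -0.3] [-0.5  0. ]
[0.5666 0.0675 0.0598] rest frame mm -23.6 -3.5 reproj [ 0.3 -0.4] [-0.7  0. ]
[0.5669 0.0673 0.0628] rest frame mm -23.3 -3.7 reproj [ 0.1 -0.2] [-0.3  0. ]
[0.5676 0.0678 0.0594] rest frame mm -22.5 -3.3 reproj [ 0.2 -0.3] [-0.4  0. ]
[0.5750696  0.06935817 0.05464166]
top 293.43583535108957 231.0363196125908
scene 256.39628482972137 250.35294117647058
```

carry_out([
  [[-0.2,0.25,0,0],[0,0,-0.5,0],[0,0,-0.6,0],[0,0,-0.5,0],[0,0,-0.4,0],[0,0,-0.3,0],[0,0,-0.2,0],[0,0,0,0]],
])

```text
t: 26.85
tcp_pos: [0.5722, 0.0718, 0.0287]
tool_rot: [-0.0, 0.995, 0.098, -0.0]
wrist_force: [0.3, 0.5, -0.9]
finger_gap: 0.0098
finger_force: 43.9
```

carry_out([
  [[0,0,-0.1,0],[0,0,0,0],[0,0,-0.1,0],[0,0,0,0],[0,0,-0.1,0],[0,0,0,0],[0,0,0,0],[0,0,0,0]],
])

```text
t: 27.85
tcp_pos: [0.5723, 0.0718, 0.0258]
tool_rot: [-0.0, 0.995, 0.098, -0.0]
wrist_force: [-0.1, -0.1, -0.9]
finger_gap: 0.0098
finger_force: 43.9
```

carry_out([
  [[0,0,-0.05,0],[0,0,0,0],[0,0,-0.05,0],[0,0,0,0],[0,0,-0.05,0],[0,0,0,0],[0,0,0,0],[0,0,0,0]],
])

```text
t: 28.85
tcp_pos: [0.5723, 0.0719, 0.0244]
tool_rot: [-0.0, 0.995, 0.098, 0.0]
wrist_force: [0.3, 0.5, 1.0]
finger_gap: 0.0102
finger_force: 44.0
```

carry_out([
  [[0,0,-0.05,0],[0,0,0,0],[0,0,-0.05,0],[0,0,0,0],[0,0,0,0],[0,0,0,0],[0,0,0,0],[0,0,0,0]],
])

```text
t: 29.85
tcp_pos: [0.5725, 0.072, 0.024]
tool_rot: [-0.0, 0.995, 0.098, 0.0]
wrist_force: [-2.8, 0.8, 6.0]
finger_gap: 0.01
finger_force: 44.5
```

carry_out([
  [[0,0,-0.05,0],[0,0,0,0],[0,0,0,0],[0,0,0,0],[0,0,0,0],[0,0,0,0],[0,0,0,0],[0,0,0,0]],
], newtons=20)

```text
t: 30.85
tcp_pos: [0.5725, 0.0721, 0.0238]
tool_rot: [-0.0, 0.995, 0.098, 0.0]
wrist_force: [-2.5, 1.5, 7.6]
finger_gap: 0.0103
finger_force: 44.6
```

```bash
python3 st.py
```

```text
{'t': 30.85, 'tcp_pos': [0.5725, 0.0721, 0.0238], 'wrist_force': [-2.5402, 1.5038, 7.6316], 'wrist_torque': [0.2282, 0.4801, 0.0224], 'finger_gap': 0.0103, 'finger_force': 44.6071, 'qpos': [0.0035, 0.3784, 1.8475, 0.0006, 0.9156, 1.3772]}
```

carry_out([
  [[0,0,0,0],[0,0,0,0],[0,0,0,0],[0,0,0,0],[0,0,0,0],[0,0,0,0],[0,0,0,0],[0,0,0,0]],
], claw=0.45)

```text
t: 31.85
tcp_pos: [0.5723, 0.0718, 0.0228]
tool_rot: [0.0, 0.995, 0.098, 0.0]
wrist_force: [0.2, 0.2, 0.4]
finger_gap: 0.0388
finger_force: 0.0
```

carry_out([
  [[0,0,0.5,0],[0,0,1,0],[0,0,2,0],[0,0,3,0],[0,0,4,0],[0,0,4,0],[-3,3,3,0],[-4,3,0,0]],
])

```text
t: 32.85
tcp_pos: [0.5052, 0.1326, 0.2038]
tool_rot: [-0.0, 0.995, 0.097, 0.005]
wrist_force: [-0.3, 0.3, 1.1]
finger_gap: 0.0383
finger_force: 0.0
```

carry_out([
  [[-4,4,0,0],[-4,4,0,0],[-2,4,0,0],[0,4,0,0],[0,4,0,0],[0,0,0,0],[0,0,0,0],[0,0,0,0]],
])

```text
t: 33.85
tcp_pos: [0.4024, 0.3309, 0.1981]
tool_rot: [0.0, 0.995, 0.098, 0.0]
wrist_force: [-0.4, 0.1, -0.2]
finger_gap: 0.0387
finger_force: 0.0
```

```bash
python3 st.py; python3 - <<'E'
from h import *
t=manip.camera("top");s=manip.camera("scene");np.save("t4.npy",t);np.save("s4.npy",s)
z=lambda x:cv2.resize(x[:,:,::-1],(400,300),interpolation=cv2.INTER_CUBIC)
cv2.imwrite("pics/g8.png",np.vstack([np.hstack([z(t[152:194,140:196]),z(s[158:200,178:234])]),np.hstack([z(t[190:235,275:335]),z(s[205:250,250:310])])]))
E
```

```text
{'t': 33.85, 'tcp_pos': [0.4024, 0.3309, 0.1981], 'wrist_force': [-0.4239, 0.1497, -0.2027], 'wrist_torque': [0.0566, -0.0038, 0.0177], 'finger_gap': 0.0387, 'finger_force': 0.0, 'qpos': [0.5536, 0.0264, 1.8889, -0.0003, 1.2263, 1.9288]}
```

I've used all 10 picture views, so I'll check the placing with numbers only.

```bash
python3 - <<'E'
from h import *
a=np.radians(11.3);U=np.array([np.cos(a),np.sin(a),0]);W=np.array([-np.sin(a),np.cos(a),0]);M=np.array([.589,.0755,.026])
def toR(X):d=X-M;return (1e3*np.array([d@U,d@W,d[2]])).round(1)
uv={}
for n,f,f0 in(("top","t4.npy","top0.npy"),("scene","s4.npy","scene0.npy")):
    im=np.load(f).astype(int);im0=np.load(f0).astype(int)
    c=np.round(proj(n,M-.025*U)).astype(int);k=6
    w=im[c[1]-k:c[1]+k+1,c[0]-k:c[0]+k+1];r=np.clip(w[...,0]-np.maximum(w[...,1],w[...,2])-20,0,None);yy,xx=np.mgrid[-k:k+1,-k:k+1]
    uv[n]=np.array([(r*xx).sum()/r.sum(),(r*yy).sum()/r.sum()])+c;print(n,"red",uv[n].round(2),"ideal",proj(n,M-.025*U+[0,0,.003]).round(2),r.max())
    d=np.abs(im-im0).sum(2)
    for zz in(.026,):
      p=[proj(n,M+x*U) for x in np.arange(-.048,.052,.003)]
      print([int(x) for x in np.arange(-48,52,3)]);print([int(cv2.getRectSubPix(d.astype(np.float32),(1,1),tuple(map(float,q)))[0,0]) for q in p])
    ch=cv2.medianBlur((d>70).astype(np.uint8)*255,3);q=proj(n,M);ch2=ch[int(q[1])-22:int(q[1])+23,int(q[0])-22:int(q[0])+23]
    pts=np.argwhere(ch2)[:,::-1]+[int(q[0])-22,int(q[1])-22]
    P=np.array([toR(plane(n,x,.028)) for x in pts]);print("changed n",len(P),"x",P[:,0].min(),P[:,0].max(),"y",np.percentile(P[:,1],[5,50,95]))
    L=P[np.abs(P[:,1])<8];print("slope deg",np.degrees(np.arctan(np.polyfit(L[:,0],L[:,1],1)[0])))
    k=proj(n,[.5065,-.274,.0845]).astype(int);print("knob diff",np.abs(im-im0)[k[1]-5:k[1]+6,k[0]-6:k[0]+7].mean().round(1),"bg",np.abs(im-im0)[k[1]+60:k[1]+70,k[0]-60:k[0]-50].mean().round(1))
X=cv2.triangulatePoints(*[(lambda k:k[0]@k[1][:3])(cam(n)) for n in("top","scene")],uv["top"].reshape(2,1),uv["scene"].reshape(2,1))[:,0];print("tri red in rest frame",toR(X[:3]/X[3]))
E
```

```text
top red [167.3  183.93] ideal [167.87 183.56] 60
[-48, -45, -42, -39, -36, -33, -30, -27, -24, -21, -18, -15, -12, -9, -6, -3, 0, 3, 6, 9, 12, 15, 18, 21, 24, 27, 30, 33, 36, 39, 42, 45, 48, 51]
[90, 90, 95, 31, 101, 220, 177, 100, 71, 40, 39, 16, 27, 34, 44, 45, 53, 52, 64, 48, 53, 46, 199, 382, 330, 169, 176, 258, 335, 401, 279, 81, 33, 21]
changed n 1032 x -66.4 43.6 y [-49.245  -6.95   53.9  ]
slope deg -0.0545768358479817
knob diff 2.2 bg 29.5
scene red [200.   177.31] ideal [199.36 177.87] 11
[-48, -45, -42, -39, -36, -33, -30, -27, -24, -21, -18, -15, -12, -9, -6, -3, 0, 3, 6, 9, 12, 15, 18, 21, 24, 27, 30, 33, 36, 39, 42, 45, 48, 51]
[62, 66, 88, 141, 188, 125, 68, 101, 101, 104, 103, 98, 93, 101, 107, 110, 110, 132, 178, 277, 310, 310, 305, 218, 134, 141, 118, 99, 106, 147, 141, 105, 64, 45]
changed n 603 x -131.9 50.5 y [-94.29 -35.2   11.84]
slope deg 0.9373910539720361
knob diff 2.1 bg 3.2
tri red in rest frame [-25.    0.2   4.6]
```

```bash
python3 - <<'E'
from h import *
a=np.radians(11.3);U=np.array([np.cos(a),np.sin(a),0]);W=np.array([-np.sin(a),np.cos(a),0]);M=np.array([.589,.0755,.026])
np.set_printoptions(linewidth=200)
for n,f,D in(("top","t4.npy",W),("scene","s4.npy",np.array([0,0,1.]))):
    g=np.load(f).astype(np.float32).mean(2)
    print(n,"rows offset mm",list(range(-15,16,3)))
    for x in range(-42,52,4):
        print(x,[int(cv2.getRectSubPix(g,(1,1),tuple(map(float,proj(n,M+x/1e3*U+o/1e3*D))))[0,0]) for o in range(-15,16,3)])
E
```

```text
top rows offset mm [-15, -12, -9, -6, -3, 0, 3, 6, 9, 12, 15]
-42 [73, 59, 57, 58, 63, 63, 56, 56, 64, 96, 116]
-38 [99, 71, 61, 65, 82, 106, 95, 71, 74, 102, 129]
-34 [123, 126, 132, 129, 120, 155, 158, 134, 125, 115, 125]
-30 [156, 155, 161, 142, 127, 152, 160, 141, 145, 148, 157]
-26 [66, 82, 79, 65, 74, 106, 117, 78, 67, 75, 84]
-22 [53, 54, 51, 56, 67, 86, 103, 84, 55, 52, 60]
-18 [65, 64, 62, 63, 76, 92, 98, 86, 64, 65, 64]
-14 [68, 62, 66, 63, 77, 92, 94, 85, 67, 65, 64]
-10 [64, 66, 61, 59, 76, 86, 92, 83, 66, 63, 66]
-6 [64, 63, 58, 60, 73, 86, 89, 80, 63, 61, 62]
-2 [66, 66, 57, 56, 68, 85, 95, 80, 68, 64, 62]
2 [67, 62, 61, 59, 68, 81, 86, 78, 75, 82, 90]
6 [66, 62, 56, 58, 70, 81, 87, 78, 87, 100, 99]
10 [63, 60, 64, 69, 69, 80, 85, 88, 93, 92, 90]
14 [65, 61, 60, 61, 73, 79, 89, 91, 92, 93, 91]
18 [60, 56, 66, 76, 104, 159, 185, 134, 89, 93, 91]
22 [58, 56, 58, 73, 121, 219, 245, 173, 90, 86, 92]
26 [108, 113, 114, 101, 125, 207, 240, 174, 108, 112, 114]
30 [176, 197, 213, 184, 170, 203, 240, 180, 150, 146, 174]
34 [176, 194, 250, 219, 166, 208, 240, 162, 136, 158, 203]

[... 932 characters left out ...]
101, 104]
6 [88, 98, 98, 92, 86, 85, 90, 98, 109, 127, 137]
10 [95, 103, 107, 105, 89, 86, 90, 109, 142, 175, 191]
14 [100, 117, 133, 121, 94, 88, 102, 133, 178, 201, 208]
18 [112, 149, 165, 133, 101, 101, 139, 187, 210, 206, 192]
22 [140, 171, 172, 152, 135, 145, 185, 221, 216, 181, 146]
26 [162, 179, 175, 166, 156, 170, 210, 221, 186, 138, 105]
30 [171, 172, 170, 166, 164, 178, 206, 202, 154, 108, 92]
34 [172, 168, 167, 166, 165, 182, 197, 185, 142, 105, 96]
38 [176, 175, 177, 180, 183, 188, 194, 183, 139, 106, 110]
42 [188, 191, 194, 198, 195, 184, 177, 151, 124, 119, 124]
46 [197, 194, 197, 200, 188, 165, 142, 120, 117, 125, 125]
50 [186, 188, 198, 200, 166, 133, 114, 117, 122, 124, 124]
```

```bash
python3 -c "
from workcell import manip
print(manip.job_done())"
```

```text
the job is handed in; nothing more can be done
None
```

The job is handed in: the lock ring is tight at about 0.44 N m, the setting knob shows no sign of turning in the camera images, and the pin was drawn straight out and lies in both V notches of the rest; the final placing was checked from image measurements only, because all 10 picture views were used.

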